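Release the latched key on the microscope's light console

ROBOT

A 6-joint arm with a two-finger parallel gripper is mounted at the origin on the work surface. World frame = base frame: x ahead of the robot, y to its left, z up, the work surface at z = 0. Lengths are in mm, angles in rad, forces in N, time in s.
With the tool pointing down it reaches from about 400 to 925 mm from the base axis. Payload 12.5 kg.
Tool frame: the origin (TCP) lies on the centre line of the jaws, within the pads' length; the fingertips stand 25 mm ahead of it and the grasp point (between the pads) lies 6 mm ahead of it (env.tip_extent is the distance from the TCP to the fingertips, in mm); x points along the fingers, z is the direction in which the jaws open and shut, and the axes are right-handed (so a half turn about x gives the same grasp; the last joint's range is limited). The gripper opens to 95 mm and grips with 3 to 60 N. Pads are 20 mm wide; open, the fingers measure 119 mm over their backs; the gripper's body (75 mm by 180 mm) begins 59 mm behind the grasp point.
Start: joints at [1.009, 0.491, 1.559, -0, 1.092, -0.106], TCP at [275.099, 561.217, 239.661] pointing down, gripper open.
Joint ranges: [-3.1, 3.1], [-0.84, 2.19], [0.05, 2.79], [-1.13, 4.28], [0.06, 2.93], [-2.69, 2.69]. Speed limits (rad/s): [2.22, 2.22, 2.79, 3.14, 3.14, 3.14].

INTERFACE

Orientations are given as [roll, pitch, yaw] about the fixed x, y, z axes, in that order (R = Rz(yaw) Ry(pitch) Rx(roll)).
In Python, from cell import env gives the robot as it stands.
- The arm moves only by the tool step_arm, never from a script. Its argument "rows" is a list of rows, each a list of 6 numbers: the shift along the tool's x, y, z in mm, then the turn, a rotation vector about the tool's x, y, z in rad. In form: [[x, y, z, wx, wy, wz], ...]. A call has 1 to 8 rows; each row shifts and turns the pose as measured when the row begins, along the tool's axes as they then stand; what a row does not reach is not made up. A row lasts 1/8 s, in which the tool goes at most 62.5 mm and 10.7 degrees, less where a joint would pass 70% of its speed; a pose out of reach is approached as far as the arm can. A call is refused whole if a number of a shift passes 62.5 or a number of a turn 0.188, either way. A call with a gripper value outside its range is refused whole. "grip" is the finger opening in mm, from 0 to 95.1, set as the call begins (left out, the last holds). The fingers move at their own pace and stop on an object; the grip force is fixed at half the most. Time passes only in rows, so rows that do not move let the fingers close. It gives the time, the measured TCP pose, the force and the opening at its end, in the units of the state.
- env.state(): the state, without advancing time (a new reading comes with each control period).
- env.read_camera(name): name is "scene" or "top" or "wrist"; returns the picture (384x512x3 uint8, red, green, blue); there is no depth.
- env.get_calibration(name): a dict with "fx", "fy", "cx", "cy" (pixels), "pose" (4x4, takes a point from camera to world coordinates); the wrist camera has in their place "hand_eye" (4x4, takes a point from camera to tool coordinates, whose origin is the TCP and whose axes are the tool frame's). Camera axes: x right, y down, z forward; pixel columns grow to the right and rows downward; lengths in mm; the calibration is good to about 2 mm. A picture is of the moment at which its call begins: read the wrist's pose just before it. get_calibration takes no time and is no camera call.
- env.job_done(): hands the job in, once; it reports no verdict.
The state is a dict: "t": time; "joints": joint angles; "qvel": joint speeds; "tau": joint torques, N m; "eef_pos": TCP position; "tcp_rot": TCP orientation; "ft_force": force on the tool from outside, world axes, zero at the start; "moment": the same for the moment, N m; "opening": opening from 0.0 (shut) to 1.0 (fully open).
Only numpy, scipy, OpenCV 4.12 (cv2) and the standard library are available. Lean on these libraries where they do the work, as an engineer would, in place of code of your own. Each camera call takes 0.05 s, during which the arm holds its last target.

TASK

One of the four identical keys on the microscope's light console has been left latched down. Find it (a light tap of a fingertip tells: the free keys give way and spring back, the latched one sits lower and firm), then press that key fully in and let it come up, so that all four keys stand up and are free. Do not push any of the other keys down, do not hit the console hard, and leave everything else where it stands; nothing is to be picked up.

Things in the scene. Friction and masses are not known exactly. Their poses are not given: they have to be found in the camera images.
- console: white light control box, fixed: 150 mm deep (x, away from the robot), 350 mm wide (y, to the left; from 115 mm right to 235 mm left of the origin), flat key deck 50 mm above the bench. A tilted screen 125 to 225 mm left of the origin rises to 90 mm above the bench. Origin: on the bench, below the middle of the key row's length and 20 mm beyond its line
- key1 (a joint): how far down the leftmost key (as the robot sees it) is, in m: 0 fully up, 0.0085 at its bottom stop. All keys alike: sprung up, moving straight down, yielding from 3 N plus 0.8 N per mm (7.8 N at 6 mm, 10 N at the bottom). One, a different one each time, starts latched at about 0.004
- key1_top (a point): centre of the top face of the leftmost key, moving with it. Square black cap 24 x 24 mm, top 14 mm above the deck (64 mm above the bench) when up, about 4 mm lower when latched. Keys 46 mm apart along the console's y, at x = -20 mm
- key2 (a joint): how far down the second from the left key (as the robot sees it) is, in m: 0 fully up, 0.0085 at its bottom stop. If free (0) it gives way under a tap and springs back; if latched (about 0.004) it does not yield below about 6 N
- key2_top (a point): centre of the top face of the second from the left key, moving with it. Square black cap 24 x 24 mm, top 14 mm above the deck (64 mm above the bench) when up, about 4 mm lower when latched. Keys 46 mm apart along the console's y, at x = -20 mm
- key3 (a joint): how far down the second from the right key (as the robot sees it) is, in m: 0 fully up, 0.0085 at its bottom stop. If it is the latched one, pressing it to the bottom (at least to 0.007) undoes the latch: let go, it comes fully up and stays up
- key3_top (a point): centre of the top face of the second from the right key, moving with it. Square black cap 24 x 24 mm, top 14 mm above the deck (64 mm above the bench) when up, about 4 mm lower when latched. Keys 46 mm apart along the console's y, at x = -20 mm
- key4 (a joint): how far down the rightmost key (as the robot sees it) is, in m: 0 fully up, 0.0085 at its bottom stop. Same springs and behaviour as the other keys
- key4_top (a point): centre of the top face of the rightmost key, moving with it. Square black cap 24 x 24 mm, top 14 mm above the deck (64 mm above the bench) when up, about 4 mm lower when latched. Keys 46 mm apart along the console's y, at x = -20 mm
- vial: small amber glass vial with a white cap, 28 mm across, 36 mm tall, standing on the console's deck behind the keys; a loose bystander. Origin: centre of its underside, z up
- dish: round covered culture dish, 92 mm across, 16 mm tall, lying flat on the bench on the robot's side of the console; a loose bystander. Origin: centre of its underside, z up
- objective: steel microscope objective standing upright on the bench, 34 mm across, 56 mm tall; a loose bystander. Origin: centre of its underside, z up
- tip_box: pipette tip box with a clear cover, 80 x 115 mm, 67 mm tall, on the bench to the right of the console; a loose bystander. Origin: centre of its underside, z up
- wash_bottle: white bottle, 60 mm across, 130 mm tall, on the bench at the right, nearer the robot than the console; a loose bystander. Origin: centre of its underside, z up
- slide_box: small box of slides, 36 x 86 mm, 34 mm tall, on the bench beyond the console; a loose bystander. Origin: centre of its underside, z up
- tube_rack: aluminium rack with seven capped tubes, 70 x 140 mm, 76 mm tall, on the bench to the left of the console; a loose bystander. Origin: centre of its underside, z up

How it is judged:
By the outcome, as a careful person would: the job done as asked, in the order asked, and still so for the second after the job is handed in, with the robot touching nothing.
It also fails if it takes over 48 s, if anything falls off the work surface, if the arm or the gripper's body presses on something with over 40 N, if the wrist force passes 120 N, or if a joint passes its speed limit or range.

## Working session

There is one attempt and no reset: what is moved stays moved. The work goes in short steps, Python scripts to look and compute and a tool call to move; the robot and the scene stay as the last step left them, time stands still between calls to the robot, and variables do not carry over. Pictures are saved under pics/ and viewed, and the job is handed in when it is done.

Besides the shell and the picture viewer there is one more tool, called after "Emit:" as a command line: name --pt "numbers of a row" for each row, then --argument value for the rest. step_arm: Moves the arm, as the interface text tells. Its arguments: {"type":"object","properties":{"rows":{"type":"array","items":{"type":"array","items":{"type":"number"}}},"grip":{"type":"number"}},"required":["rows"]}

```bash
mkdir -p pics; python3 - <<'E'
from cell import env
import cv2
s=env.state(); print(s)
print(env.tip_extent)
for n in ["scene","top","wrist"]:
    im=env.read_camera(n); cv2.imwrite(f"pics/{n}0.png",im[:,:,::-1]); print(n,env.get_calibration(n))
E
```

```text
{'t': 0.0, 'joints': array([ 1.00944468e+00,  4.91573647e-01,  1.55947830e+00,  2.09083704e-05,
        1.09166986e+00, -1.05606560e-01]), 'qvel': array([-0.00114183, -0.00088457, -0.00338569, -0.00062252, -0.00113977,
        0.00061649]), 'tau': array([-2.15318018e-03, -6.12651801e+01, -2.58168465e+01,  6.90784841e-02,
        4.83456301e-02, -1.70882927e-04]), 'eef_pos': array([274.94277183, 561.03005313, 239.04304043]), 'tcp_rot': array([ 3.01956538,  1.56966702, -2.14857834]), 'ft_force': array([-0.67113259,  0.1018698 ,  1.09418067]), 'moment': array([0.02156234, 0.04301057, 0.03953615]), 'opening': 0.9992511641649977}
25.0
scene {'fx': 411.45419624614306, 'fy': 411.45419624614306, 'cx': 257.59438515830817, 'cy': 189.62340310801704, 'pose': array([[-8.46778440e-01,  3.86372312e-01, -3.65626462e-01,
         8.92204267e+02],
       [ 5.31942728e-01,  6.12729863e-01, -5.84464754e-01,
         6.09445754e+02],
       [-1.79074638e-03, -6.89404490e-01, -7.24374380e-01,
         7.32030751e+02],
       [ 0.00000000e+00,  0.00000000e+00,  0.00000000e+00,
         1.00000000e+00]])}
t
[... 215 characters left out ...]
84e-01, -1.11869034e-02, -1.03954039e-03,
         8.98205014e+01],
       [ 3.42914215e-03, -2.15777359e-01, -9.76436568e-01,
         1.33834316e+03],
       [ 0.00000000e+00,  0.00000000e+00,  0.00000000e+00,
         1.00000000e+00]])}
wrist {'fx': 295.257001390053, 'fy': 295.257001390053, 'cx': 258.52813733006667, 'cy': 193.01613123324887, 'hand_eye': array([[-7.62624791e-04, -2.58582101e-01,  9.65988983e-01,
        -1.44514073e+02],
       [-8.19983833e-05, -9.65989244e-01, -2.58582236e-01,
         7.25375628e+01],
       [ 9.99999706e-01, -2.76410759e-04,  7.15484032e-04,
        -3.13011067e-01],
       [ 0.00000000e+00,  0.00000000e+00,  0.00000000e+00,
         1.00000000e+00]])}
```

View pics/scene0.png

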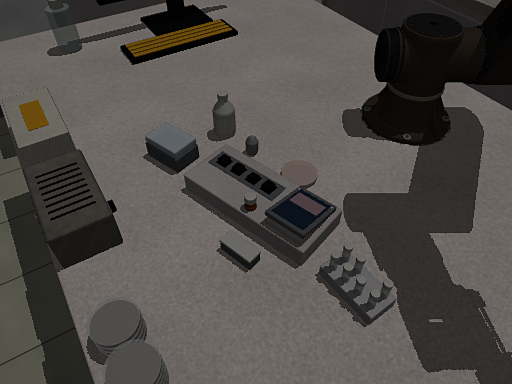

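View pics/top0.png

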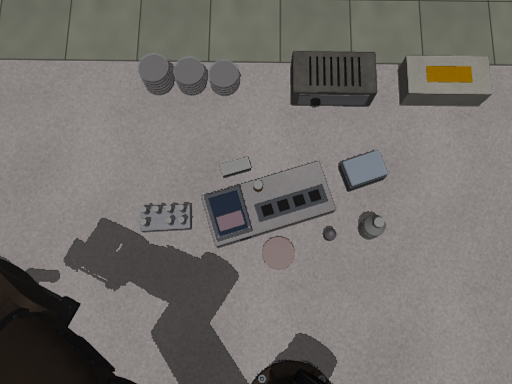

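View pics/wrist0.png

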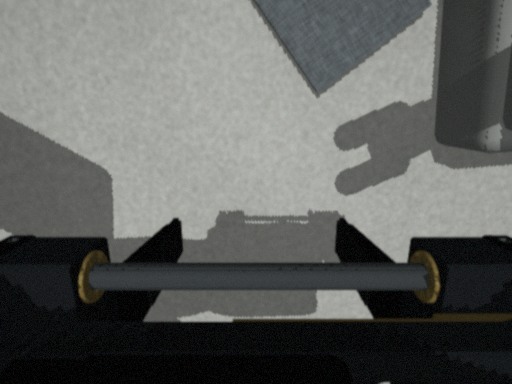

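The top view shows four black keys at about (267,210), (283,205), (299,200) and (315,196). In the scene view they sit at about (269,186), (253,177), (238,168) and (224,159). I'll mask them and triangulate.

```bash
cat > h.py <<'E'
import numpy as np, cv2
from cell import env
def ray(c,u,v,pose=None):
    P=c["pose"] if pose is None else pose
    d=P[:3,:3]@np.array([(u-c["cx"])/c["fx"],(v-c["cy"])/c["fy"],1.]); return P[:3,3],d/np.linalg.norm(d)
def onplane(c,u,v,z,pose=None):
    o,d=ray(c,u,v,pose); return o+d*(z-o[2])/d[2]
def tri(r1,r2):
    A=np.zeros((3,3));b=np.zeros(3)
    for o,d in (r1,r2):
        M=np.eye(3)-np.outer(d,d);A+=M;b+=M@o
    p=np.linalg.solve(A,b)
    return p,[np.linalg.norm((np.eye(3)-np.outer(d,d))@(p-o)) for o,d in(r1,r2)]
def proj(c,p,pose=None):
    P=np.linalg.inv(c["pose"] if pose is None else pose); q=P[:3,:3]@p+P[:3,3]
    return c["fx"]*q[0]/q[2]+c["cx"],c["fy"]*q[1]/q[2]+c["cy"]
E
python3 - <<'E'
import cv2
for n,(x0,y0,x1,y1) in {"top0":(190,140,400,280),"scene0":(170,130,350,265)}.items():
    im=cv2.imread(f"pics/{n}.png")[y0:y1,x0:x1]
    cv2.imwrite(f"pics/{n}z.png",cv2.resize(im,None,fx=3.8,fy=3.8,interpolation=cv2.INTER_CUBIC))
    g=cv2.cvtColor(cv2.imread(f"pics/{n}.png"),cv2.COLOR_BGR2GRAY)
    import numpy as np
    for th in (20,30,40):
        m=(g<th).astype('uint8'); k,l,s,c=cv2.connectedComponentsWithStats(m,connectivity=4)
        for i in range(1,k):
            if 25<s[i,4]<400 and x0<c[i,0]<x1 and y0<c[i,1]<y1: print(n,th,s[i],c[i].round(1))
E
```

```text
top0 30 [309 190  12  11  96] [314.3 195.1]
top0 30 [293 195  12  11  95] [298.6 199.8]
top0 30 [277 199  12  12  97] [282.9 204.7]
top0 30 [261 204  13  12 100] [267.  209.5]
top0 40 [339 165  13  26  68] [344.2 178.4]
top0 40 [308 189  13  13 111] [314.3 195.2]
top0 40 [293 194  13  13 109] [298.6 199.9]
top0 40 [277 199  13  13 110] [282.9 204.8]
top0 40 [261 203  13  13 112] [267.1 209.5]
scene0 20 [186 146  13  20  41] [194.1 156.9]
scene0 20 [216 154  17  13 132] [224.1 160.3]
scene0 20 [230 162  17  14 135] [238.1 168.7]
scene0 20 [244 172  18  13 126] [252.8 177.9]
scene0 20 [260 180  17  15 150] [268.1 186.6]
scene0 20 [244 203  12   8  52] [249.7 206.9]
scene0 20 [265 213  17  12  30] [273.3 218.6]
scene0 20 [221 244  39  26 171] [238.2 256.8]
scene0 30 [246 143  12  13  54] [250.9 149.3]
scene0 30 [216 154  17  14 138] [224.  160.3]
scene0 30 [230 162  17  14 144] [238.  168.7]
scene0 30 [244 172  18  13 135] [252.7 177.9]
scene0 30 [259 179  18  16 160] [268.  186.5]
scene0 30 [244 203  13   8  73] [249.8 206.8]
scene0 30 [265 212  65  27 193] [294.1 225.2]
scene0 30 [221 243  39  27 239] [240.  257.1]
scene0 40 [246 138  12  19 133] [251.2 148.7]
scene0 40 [216 154  17  14 151] [223.9 160.3]
scene0 40 [229 162  19  14 156] [238.  168.6]
scene0 40 [244 171  18  15 145] [252.7 178. ]
scene0 40 [259 179  19  16 171] [268.  186.5]
scene0 40 [223 203  16  12  42] [231.6 209.1]
scene0 40 [244 203  13   9  80] [249.7 207. ]
scene0 40 [265 207  71  36 316] [299.4 225.8]
scene0 40 [265 219  38  29 153] [283.8 233.1]
scene0 40 [221 243  39  27 263] [239.6 257.1]
```

View pics/top0z.png

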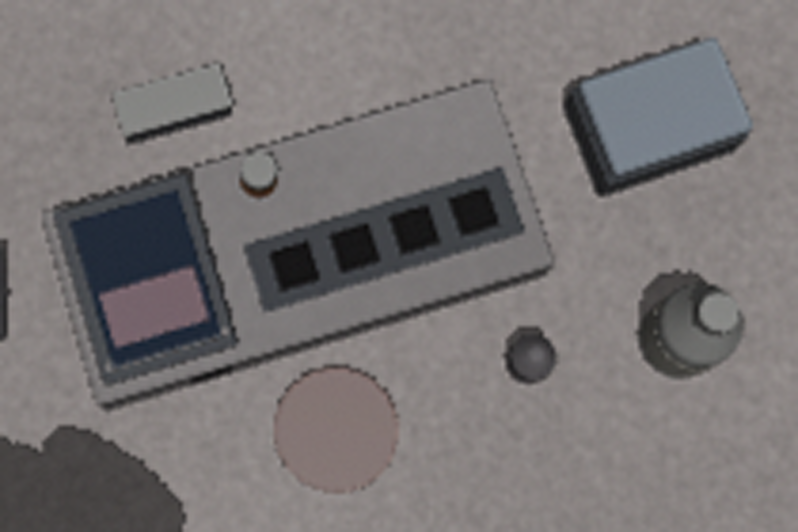

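View pics/scene0z.png

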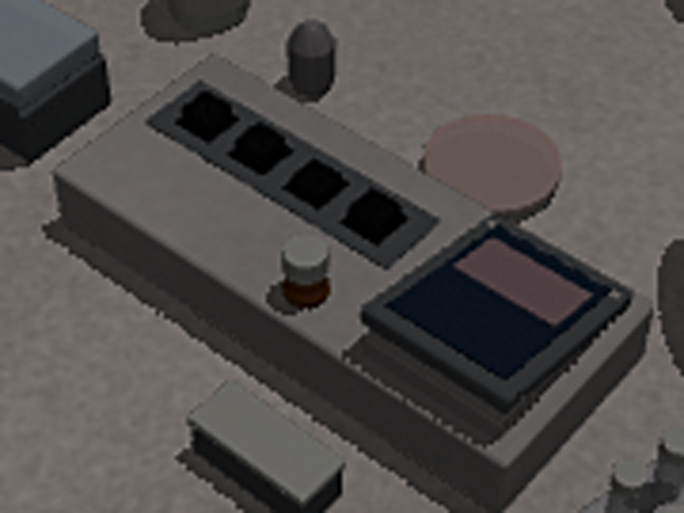

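```bash
python3 - <<'E'
from h import *
ct,cs=env.get_calibration("top"),env.get_calibration("scene")
T=[(267.0,209.5),(282.9,204.7),(298.6,199.8),(314.3,195.1)]
S=[(268.0,186.5),(252.7,177.9),(238,168.7),(224,160.3)]
P=np.array([onplane(ct,u,v,64) for u,v in T]);print(P.round(1))
print(np.array([onplane(cs,u,v,59) for u,v in S]).round(1))
for a,b in zip(T,S):
    p,r=tri(ray(ct,*a),ray(cs,*b));print(p.round(1),np.round(r,1))
d=P[0]-P[3];print(np.linalg.norm(d)/3, np.degrees(np.arctan2(d[1],d[0])))
ey=d/np.linalg.norm(d); ex=np.array([ey[1],-ey[0],0]);print(ey,ex)
for n,(u,v),z in [("vial",(258.3,185.5),86),("dish",(278.5,253),16),("obj",(330,233),56),("bottle",(378,222),130),("conFR",(335,209.5),50),("conBR",(319,162),50)]:
    p=onplane(ct,u,v,z); q=p-P.mean(0); print(n,p.round(1),"key frame x,y",(q@ex-20).round(1),(q@ey).round(1))
E
```

```text
[[520.9  68.1  64. ]
 [534.8  24.5  64. ]
 [549.  -18.7  64. ]
 [562.8 -62.2  64. ]]
[[527.3  70.7  59. ]
 [542.1  28.5  59. ]
 [555.4 -16.4  59. ]
 [569.2 -60.1  59. ]]
[523.6  67.2  53.6] [1. 1.]
[537.9  23.3  52. ] [0.9 0.9]
[552.1 -20.3  53.9] [1.1 1.1]
[566.  -64.1  53.9] [1.2 1.2]
45.60071678012275 107.83849988874107
[-0.30633502  0.95192377  0.        ] [0.95192377 0.30633502 0.        ]
vial [582.9  92.6  86. ] key frame x,y 46.6 72.8
dish [407.   34.3  16. ] key frame x,y -138.8 71.2
obj [ 459.1 -104.5   56. ] key frame x,y -131.7 -76.9
bottle [ 478.7 -218.   130. ] key frame x,y -147.8 -191.0
conFR [ 525.7 -120.6   50. ] key frame x,y -73.3 -112.7
conBR [662.2 -78.5  50. ] key frame x,y 69.5 -114.4
```

```bash
cat >> h.py <<'E'
from scipy.spatial.transform import Rotation as Ro
def tool():
    s=env.state(); return s,Ro.from_euler('xyz',s["tcp_rot"]).as_matrix(),s["eef_pos"]
EY=np.array([-0.3063,0.9519,0]);EX=np.array([0.9519,0.3063,0])
def plan(target,yoff=None):
    """shift in tool axes to target TCP; turn (rotvec tool) to x=down, tool z along +-EX/EY nearest"""
    s,R,p=tool(); best=None
    for zd in (EX,-EX,EY,-EY) if yoff is None else (yoff,):
        x=np.array([0,0,-1.]); G=np.c_[x,np.cross(zd,x),zd]
        rv=Ro.from_matrix(R.T@G).as_rotvec()
        if best is None or np.linalg.norm(rv)<np.linalg.norm(best[0]): best=(rv,zd)
    print("t",s["t"].round(2),"p",p.round(1),"F",s["ft_force"].round(1)); print("R",R.round(3).tolist())
    print("shift tool",(R.T@(np.asarray(target)-p)).round(1),"turn",best[0].round(3),best[1],"j",s["joints"].round(2))
E
python3 - <<'E'
from h import *
plan([523,0,210])
for zd in (EX,-EX,EY,-EY): plan([523,0,210],zd)
E
```

```text
Traceback (most recent call last):
  File "h.py", line 28, in plan
    print("t",s["t"].round(2),"p",p.round(1),"F",s["ft_force"].round(1)); print("R",R.round(3).tolist())
              ^^^^^^^^^^^^
AttributeError: 'float' object has no attribute 'round'
```

```bash
sed -i 's/s\["t"\].round(2)/round(s["t"],2)/' h.py
python3 - <<'E'
from h import *
for zd in (EX,-EX,EY,-EY): plan([523,0,210],zd)
E
```

```text
t 0.15 p [275.  561.1 239.2] F [-0.7 -0.2 -0.5]
R [[-0.0, -0.898, 0.44], [-0.001, 0.44, 0.898], [-1.0, 0.0, -0.001]]
shift tool [  29.5 -469.6 -394.6] turn [ 0.804 -0.001  0.   ] [0.9519 0.3063 0.    ] j [ 1.01  0.49  1.56 -0.    1.09 -0.11]
t 0.15 p [275.  561.1 239.2] F [-0.7 -0.2 -0.5]
R [[-0.0, -0.898, 0.44], [-0.001, 0.44, 0.898], [-1.0, 0.0, -0.001]]
shift tool [  29.5 -469.6 -394.6] turn [-2.338e+00 -0.000e+00 -1.000e-03] [-0.9519 -0.3063 -0.    ] j [ 1.01  0.49  1.56 -0.    1.09 -0.11]
t 0.15 p [275.  561.1 239.2] F [-0.7 -0.2 -0.5]
R [[-0.0, -0.898, 0.44], [-0.001, 0.44, 0.898], [-1.0, 0.0, -0.001]]
shift tool [  29.5 -469.6 -394.6] turn [-0.767 -0.001 -0.   ] [-0.3063  0.9519  0.    ] j [ 1.01  0.49  1.56 -0.    1.09 -0.11]
t 0.15 p [275.  561.1 239.2] F [-0.7 -0.2 -0.5]
R [[-0.0, -0.898, 0.44], [-0.001, 0.44, 0.898], [-1.0, 0.0, -0.001]]
shift tool [  29.5 -469.6 -394.6] turn [ 2.374e+00 -0.000e+00  1.000e-03] [ 0.3063 -0.9519 -0.    ] j [ 1.01  0.49  1.56 -0.    1.09 -0.11]
```

Emit:
step_arm --pt "3 -46 -39 0 0 0" --pt "3 -46 -39 0 0 0" --pt "3 -46 -39 0 0 0" --pt "3 -46 -39 0 0 0" --pt "3 -46 -39 0 0 0" --pt "3 -46 -39 0 0 0" --pt "3 -46 -39 0 0 0" --pt "3 -46 -39 0 0 0" --grip 0

```text
t: 1.15
eef_pos: [472.4, 109.1, 213.7]
tcp_rot: [-2.139, 1.57, -1.016]
ft_force: [0.2, 1.0, -0.3]
opening: 0.218
```

```bash
python3 - <<'E'
from h import *
plan([573,11,150],EY)
E
```

```text
t 1.15 p [472.4 109.1 213.7] F [ 0.2  1.  -0.3]
R [[0.0, -0.901, 0.434], [-0.001, 0.434, 0.901], [-1.0, -0.001, -0.0]]
shift tool [  63.7 -133.1  -44.7] turn [-0.76  -0.001  0.   ] [-0.3063  0.9519  0.    ] j [ 0.09  0.33  1.93 -0.    0.89 -1.03]
```

Emit:
step_arm --pt "0 0 0 -0.18 0 0" --pt "0 0 0 -0.18 0 0" --pt "0 0 0 -0.18 0 0" --pt "0 0 0 -0.18 0 0" --pt "0 0 0 -0.05 0 0" --grip 0

```text
t: 1.78
eef_pos: [473.7, 103.9, 212.7]
tcp_rot: [1.795, 1.569, -2.58]
ft_force: [1.0, -0.8, -0.3]
opening: 0.003
```

```bash
python3 - <<'E'
from h import *
plan([573,11,150],EY)
E
```

```text
t 1.77 p [473.7 103.9 212.7] F [ 1.  -0.8 -0.3]
R [[-0.001, -0.943, -0.332], [-0.001, -0.332, 0.943], [-1.0, 0.002, -0.0]]
shift tool [  62.6  -62.9 -120.5] turn [ 0.027 -0.    -0.002] [-0.3063  0.9519  0.    ] j [ 0.08  0.33  1.93 -0.    0.89 -1.83]
```

Emit:
step_arm --pt "20 -21 -40 0.027 0 0" --pt "20 -21 -40 0 0 0" --pt "20 -21 -40 0 0 0" --pt "0 0 0 0 0 0"

```text
t: 2.28
eef_pos: [574.1, 7.5, 150.9]
tcp_rot: [2.119, 1.57, -2.28]
ft_force: [-0.1, 1.3, 0.6]
opening: 0.007
```

```bash
python3 - <<'E'
from h import *
plan([573,11,150],EY)
im=env.read_camera("wrist"); cv2.imwrite("pics/wrist1.png",im[:,:,::-1])
E
```

```text
t 2.27 p [574.1   7.5 150.9] F [-0.1  1.3  0.6]
R [[-0.0, -0.952, -0.308], [-0.001, -0.308, 0.952], [-1.0, 0.001, -0.0]]
shift tool [ 0.9 -0.   3.7] turn [ 0.001 -0.    -0.001] [-0.3063  0.9519  0.    ] j [-0.1   0.52  1.78 -0.    0.84 -1.98]
```

View pics/wrist1.png

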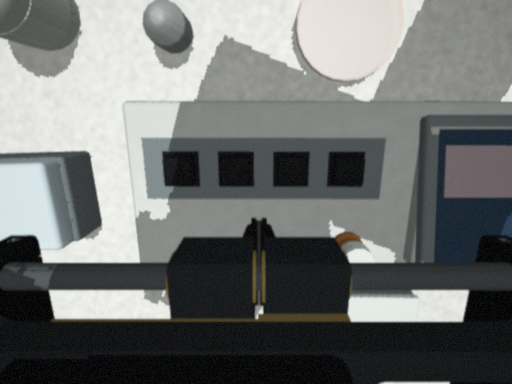

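Wrist view: image right is console left, so key1 is at about (346,168), key2 (291,168), key3 (236,168) and key4 (181,168). The key2 cap looks slightly smaller. I'll measure each cap's width and position.

```bash
python3 - <<'E'
from h import *
s,R,p=tool(); c=env.get_calibration("wrist")
W=np.eye(4);W[:3,:3]=R;W[:3,3]=p; W=W@c["hand_eye"]
g=cv2.cvtColor(cv2.imread("pics/wrist1.png"),cv2.COLOR_BGR2GRAY).astype(float)
print(g[168,155:375:1].astype(int).tolist())
for n,u in zip((4,3,2,1),(181,236,291,346)):
    for th in (25,40,55):
        m=np.zeros(g.shape,'uint8'); m[140:200,u-26:u+26]=(g[140:200,u-26:u+26]<th)
        k,l,st,ce=cv2.connectedComponentsWithStats(m,connectivity=4); i=1+st[1:,4].argmax()
        print(n,th,st[i],ce[i].round(1),onplane(c,*ce[i],64,W).round(1))
E
```

```text
[136, 139, 137, 138, 137, 138, 135, 125, 74, 33, 22, 31, 32, 29, 28, 26, 28, 28, 28, 34, 27, 22, 21, 16, 11, 10, 21, 20, 20, 23, 23, 23, 10, 23, 11, 15, 20, 12, 7, 19, 6, 14, 18, 24, 59, 76, 82, 80, 81, 83, 82, 82, 83, 82, 81, 79, 81, 82, 84, 83, 82, 84, 76, 47, 22, 19, 15, 16, 15, 22, 13, 20, 17, 15, 19, 21, 25, 14, 20, 21, 19, 20, 11, 23, 18, 14, 22, 8, 18, 14, 16, 26, 21, 16, 15, 22, 17, 24, 40, 74, 83, 84, 81, 82, 80, 82, 82, 81, 84, 80, 81, 84, 79, 82, 84, 83, 84, 76, 48, 20, 19, 18, 7, 11, 9, 16, 16, 11, 11, 22, 18, 17, 20, 11, 17, 11, 22, 18, 17, 23, 13, 19, 22, 17, 20, 20, 13, 19, 17, 17, 11, 15, 23, 43, 74, 79, 83, 79, 81, 82, 84, 82, 79, 82, 80, 83, 85, 83, 83, 81, 81, 80, 65, 40, 19, 19, 7, 5, 17, 15, 21, 0, 18, 22, 23, 22, 18, 21, 13, 20, 18, 20, 16, 23, 18, 15, 13, 9, 24, 25, 17, 17, 23, 9, 14, 15, 20, 19, 28, 48, 74, 80, 83, 81, 82, 84, 82, 81, 84, 81]
4 25 [165 152  34  34 790] [185.2 168.7] [562.2 -56.7  64. ]
4 40 [ 164  152   36   34 1149] [181.3 168.5] [563.  -59.6  64. ]
4 55 [ 163  151   37   36 1250] [181.4 168.3] [562.9 -59.6  64. ]
3 25 [ 219  152   34   34 1054] [235.8 168.5] [549.6 -18.4  64. ]
3 40 [ 218  152   36   34 1165] [235.6 168.5] [549.7 -18.5  64. ]
3 55 [ 218  151   36   36 1268] [235.6 168.5] [549.7 -18.5  64. ]
2 25 [ 274  153   35   33 1053] [290.4 168.7] [536.4  23.   64. ]
2 40 [ 273  152   36   34 1171] [290.7 168.4] [536.1  23.2  64. ]
2 55 [ 273  152   37   35 1255] [290.5 168.8] [536.5  23.1  64. ]
1 25 [ 328  153   36   33 1108] [345.7 168.8] [522.9  65.   64. ]
1 40 [ 327  152   38   35 1202] [345.7 168.5] [522.6  64.9  64. ]
1 55 [ 327  152   38   35 1273] [345.6 168.9] [523.   64.9  64. ]
```

Positions agree within 2 mm across the cameras, but the camera alone can't settle which key is latched. Going above key2, the likeliest from the scene view, to tap it.

Emit:
step_arm --pt "0 16 14 0 0 0" --pt "20 16 13 0 0 0" --pt "27 0 0 0 0 0" --pt "0 0 0 0 0 0" --pt "0 0 0 0 0 0"

```text
t: 2.95
eef_pos: [531.3, 27.9, 107.2]
tcp_rot: [-1.993, 1.569, -0.106]
ft_force: [0.7, -0.7, -0.2]
opening: 0.007
```

```bash
python3 - <<'E'
from h import *
plan([535.5,23.8,92],EY)
im=env.read_camera("scene"); cv2.imwrite("pics/s2.png",cv2.resize(im[110:270,150:350,::-1],None,fx=4,fy=3.75))
E
```

```text
t 2.95 p [531.3  27.9 107.2] F [ 0.7 -0.7 -0.2]
R [[0.002, -0.95, -0.311], [-0.0, -0.311, 0.95], [-1.0, -0.002, -0.001]]
shift tool [15.2 -2.7 -5.2] turn [ 0.005 -0.001  0.002] [-0.3063  0.9519  0.    ] j [-0.07  0.54  1.92 -0.    0.68 -1.96]
```

View pics/s2.png

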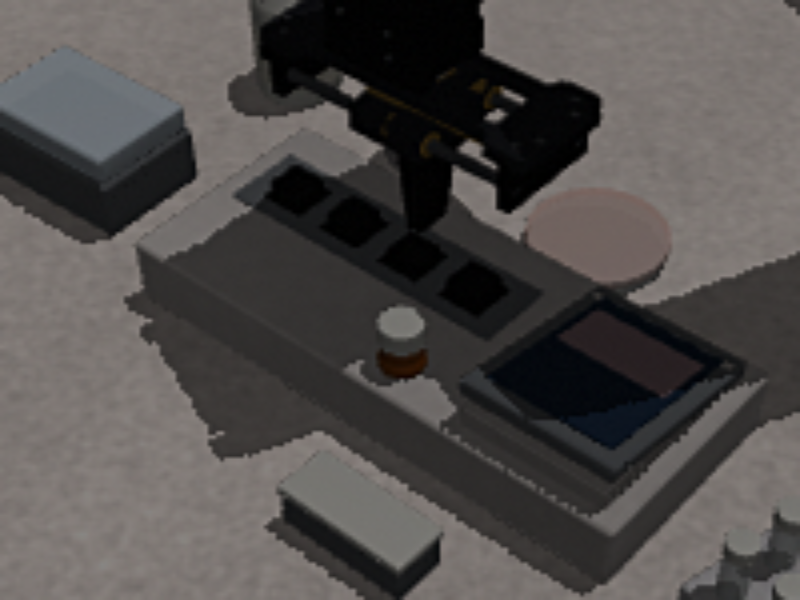

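The crop shows the closed fingertips at about (425,215), hovering above key2, with the vial, screen and dish clear. Creeping down.

Emit:
step_arm --pt "6 -3 -5 0 0 0" --pt "8 0 0 0 0 0" --pt "0 0 0 0 0 0"

```text
t: 3.38
eef_pos: [536.8, 23.7, 93.6]
tcp_rot: [-1.978, 1.566, -0.091]
ft_force: [0.1, 0.7, -0.6]
opening: 0.004
```

```bash
python3 - <<'E'
from h import *
plan([535.5,23.8,90],EY)
E
```

```text
t 3.38 p [536.8  23.7  93.6] F [ 0.1  0.7 -0.6]
R [[0.004, -0.951, -0.311], [-0.0, -0.311, 0.951], [-1.0, -0.004, -0.002]]
shift tool [3.6 1.2 0.5] turn [ 0.005 -0.002  0.004] [-0.3063  0.9519  0.    ] j [-0.08  0.57  1.92 -0.    0.65 -1.97]
```

Emit:
step_arm --pt "3 1 0 0 0 0" --pt "0 0 0 0 0 0"

```text
t: 3.62
eef_pos: [535.7, 23.2, 90.3]
tcp_rot: [-1.977, 1.567, -0.09]
ft_force: [0.8, 0.3, 0.2]
opening: 0.001
```

Emit:
step_arm --pt "1 0 0 0 0 0" --pt "0 0 0 0 0 0"

```text
t: 3.88
eef_pos: [535.7, 23.3, 89.3]
tcp_rot: [-1.977, 1.567, -0.09]
ft_force: [-0.3, -0.0, -0.2]
opening: 0.004
```

Emit:
step_arm --pt "1 0 0 0 0 0"

```text
t: 4.0
eef_pos: [535.8, 23.3, 88.4]
tcp_rot: [-1.977, 1.566, -0.091]
ft_force: [-0.7, -1.2, 0.0]
opening: 0.004
```

Tip at 63.4 mm with no force. Continuing in small steps.

Emit:
step_arm --pt "0.7 0 0 0 0 0" --pt "0 0 0 0 0 0"

```text
t: 4.25
eef_pos: [535.8, 23.3, 87.7]
tcp_rot: [-1.98, 1.566, -0.094]
ft_force: [-0.3, -0.7, -1.3]
opening: 0.003
```

Emit:
step_arm --pt "0.7 0 0 0 0 0" --pt "0 0 0 0 0 0"

```text
t: 4.5
eef_pos: [535.8, 23.3, 86.9]
tcp_rot: [-1.974, 1.566, -0.087]
ft_force: [0.7, -0.9, 0.6]
opening: 0.006
```

Emit:
step_arm --pt "0.7 0 0 0 0 0" --pt "0 0 0 0 0 0"

```text
t: 4.75
eef_pos: [535.8, 23.3, 86.2]
tcp_rot: [-1.974, 1.566, -0.087]
ft_force: [0.2, 0.4, -0.4]
opening: 0.007
```

Emit:
step_arm --pt "0.7 0 0 0 0 0" --pt "0 0 0 0 0 0"

```text
t: 5.0
eef_pos: [535.9, 23.3, 85.5]
tcp_rot: [-1.976, 1.566, -0.09]
ft_force: [0.0, 0.5, 1.1]
opening: 0.006
```

Emit:
step_arm --pt "0.7 0 0 0 0 0" --pt "0 0 0 0 0 0"

```text
t: 5.25
eef_pos: [535.9, 23.3, 85.3]
tcp_rot: [-1.984, 1.566, -0.097]
ft_force: [-1.5, 0.4, 6.0]
opening: 0.008
```

Emit:
step_arm --pt "0 0 0 0 0 0"

```text
t: 5.38
eef_pos: [535.9, 23.3, 85.5]
tcp_rot: [-1.981, 1.566, -0.094]
ft_force: [-0.9, -0.2, 1.5]
opening: 0.004
```

Emit:
step_arm --pt "0.5 0 0 0 0 0"

```text
t: 5.5
eef_pos: [535.9, 23.3, 85.2]
tcp_rot: [-1.984, 1.566, -0.097]
ft_force: [-1.6, 0.3, 5.9]
opening: 0.004
```

Firm contact at tip height about 60.4 mm, with roughly 6 N arising within 0.3 mm. A free key would have yielded at about 3 N from 64 mm, so key2 is the latched one. Pressing it to the bottom.

Emit:
step_arm --pt "1.5 0 0 0 0 0" --pt "1.5 0 0 0 0 0"

```text
t: 5.75
eef_pos: [535.9, 23.3, 82.8]
tcp_rot: [-1.989, 1.565, -0.102]
ft_force: [-2.9, 0.5, 9.2]
opening: 0.007
```

Emit:
step_arm --pt "1.5 0 0 0 0 0"

```text
t: 5.88
eef_pos: [535.9, 23.3, 81.7]
tcp_rot: [-1.988, 1.565, -0.102]
ft_force: [-2.4, 0.3, 9.7]
opening: 0.008
```

Emit:
step_arm --pt "1.2 0 0 0 0 0"

```text
t: 6.0
eef_pos: [535.8, 23.3, 80.9]
tcp_rot: [-1.992, 1.565, -0.106]
ft_force: [-1.4, 0.2, 10.4]
opening: 0.004
```

Emit:
step_arm --pt "1.2 0 0 0 0 0"

```text
t: 6.12
eef_pos: [535.9, 23.3, 80.6]
tcp_rot: [-1.999, 1.564, -0.112]
ft_force: [-5.9, 0.5, 24.3]
opening: 0.009
```

Emit:
step_arm --pt "1 0 0 0 0 0"

```text
t: 6.25
eef_pos: [535.9, 23.3, 80.6]
tcp_rot: [-2.001, 1.564, -0.114]
ft_force: [-4.4, 0.0, 19.0]
opening: 0.007
```

The stop was reached: z stalled at 80.6 (tip 55.6 mm, key at about 8.4 mm). Releasing slowly and watching whether the key follows.

Emit:
step_arm --pt "-2 0 0 0 0 0" --pt "-2 0 0 0 0 0"

```text
t: 6.5
eef_pos: [535.8, 23.3, 85.6]
tcp_rot: [-2.001, 1.563, -0.114]
ft_force: [-1.9, -0.3, 6.7]
opening: 0.007
```

Emit:
step_arm --pt "-1 0 0 0 0 0" --pt "-1 0 0 0 0 0"

```text
t: 6.75
eef_pos: [535.8, 23.3, 88.0]
tcp_rot: [-2.003, 1.563, -0.116]
ft_force: [-1.1, 0.0, 4.4]
opening: -0.001
```

Emit:
step_arm --pt "-1 0 0 0 0 0"

```text
t: 6.88
eef_pos: [535.8, 23.3, 89.0]
tcp_rot: [-2.006, 1.563, -0.119]
ft_force: [-1.2, -0.8, 3.7]
opening: 0.005
```

Emit:
step_arm --pt "-1 0 0 0 0 0"

```text
t: 7.0
eef_pos: [535.8, 23.3, 89.9]
tcp_rot: [-2.002, 1.563, -0.115]
ft_force: [-0.5, -0.5, -0.0]
opening: 0.004
```

Emit:
step_arm --pt "-1 0 0 0 0 0" --pt "0 0 0 0 0 0"

```text
t: 7.25
eef_pos: [535.7, 23.3, 90.6]
tcp_rot: [-2.001, 1.563, -0.114]
ft_force: [0.7, 0.0, -0.8]
opening: 0.006
```

The spring force followed the tip up to about 64 mm (4.4 N at 63 mm, 3.7 N at 64 mm, then 0), so key2 is up. Retreating and checking.

Emit:
step_arm --pt "-20 0 0 0 0 0" --pt "-40 0 0 0 0 0" --pt "-50 -20 0 0 0 0" --pt "-10 -20 0 0 0 0" --pt "0 0 0 0 0 0" --pt "0 0 0 0 0 0"

```text
t: 8.0
eef_pos: [572.3, 36.0, 212.6]
tcp_rot: [-2.037, 1.567, -0.15]
ft_force: [-0.3, -0.1, -0.1]
opening: 0.005
```

```bash
python3 - <<'E'
from h import *
plan([535.5,23.8,200],EY)
ims={n:env.read_camera(n) for n in("scene","top","wrist")}
a=cv2.resize(ims["scene"][130:265,170:350,::-1],(800,600)); cv2.imwrite("pics/s3.png",a)
cv2.imwrite("pics/top3.png",ims["top"][:,:,::-1])
cv2.imwrite("pics/w3.png",ims["wrist"][:,:,::-1])
g=cv2.cvtColor(ims["scene"],cv2.COLOR_RGB2GRAY)
for u,v in [(268,186.5),(252.7,177.9),(238,168.7),(224,160.3)]:
  for th in (20,30):
    m=np.zeros(g.shape,'uint8'); u0,v0=int(u),int(v); m[v0-10:v0+11,u0-11:u0+12]=g[v0-10:v0+11,u0-11:u0+12]<th
    k,l,st,ce=cv2.connectedComponentsWithStats(m,connectivity=4)
    if k>1: i=1+st[1:,4].argmax(); print(st[i],ce[i].round(1),end=' | ')
  print()
E
```

```text
t 8.0 p [572.3  36.  212.6] F [-0.3 -0.1 -0.1]
R [[0.004, -0.95, -0.311], [-0.001, -0.311, 0.95], [-1.0, -0.003, -0.002]]
shift tool [12.4 38.8 -0.1] turn [ 0.005 -0.002  0.003] [-0.3063  0.9519  0.    ] j [-0.05  0.45  1.72 -0.    0.97 -1.94]
[259 179  19  15 168] [268.  186.4] | [257 176  23  21 370] [267.2 186.2] | 
[244 170  18  16 163] [252.7 177.4] | [241 167  23  21 392] [251.5 177.6] | 
[229 162  19  14 154] [238.1 168.6] | [227 158  23  21 348] [237.7 169.7] | 
[216 154  17  14 129] [223.9 160.3] | [216 154  20  17 209] [226.1 162.9] |
```

View pics/s3.png

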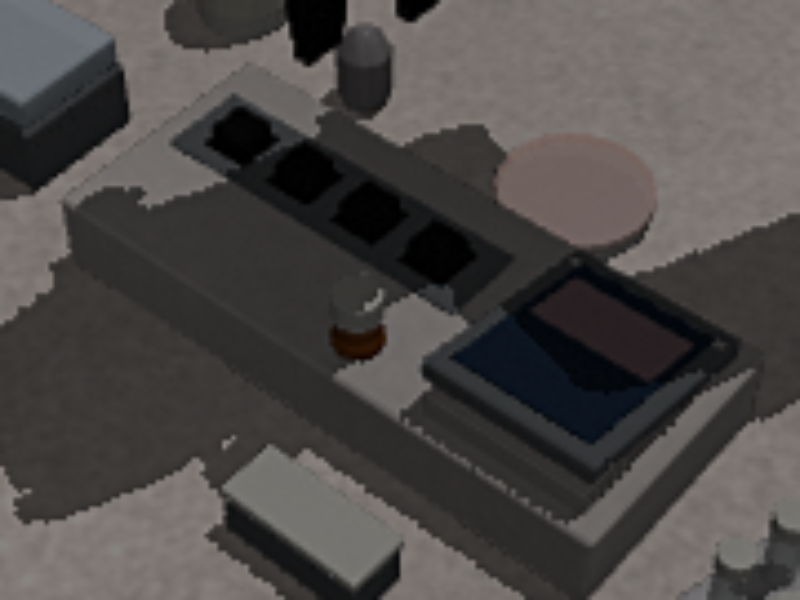

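View pics/w3.png

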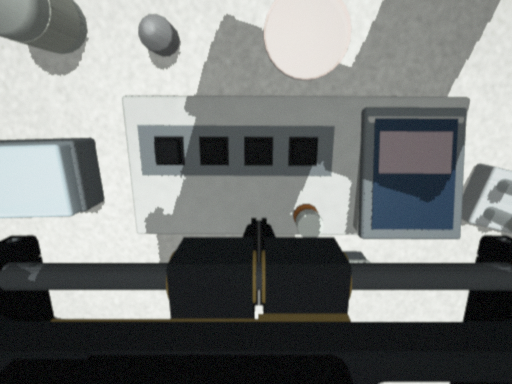

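The pictures show all four keys alike. Key2's scene blob rose from row 172 to 170 and its area went from 126 to 163 px, in line with its neighbours. The vial, dish and objective haven't moved, and the arm touches nothing.

```bash
python3 -c "
from cell import env
print(env.job_done())"
```

```text
the job is handed in; nothing more can be done
None
```

Key2, the second from the left, was the latched key. I pressed it fully in and it came back up, and the job is handed in at about 8 s of the 48 s allowed.

- **Finding it:** Early images hinted that key2 sat low, though the wrist camera was inconclusive. Lowering a fingertip settled it: no contact at 64 mm, then a firm stop at about 60.4 mm with roughly 6 N within 0.3 mm. I tapped only key2.
- **Pressing it:** I pressed it until it stopped, with the fingertip at about 55.6 mm, which is about 8.4 mm of key travel. The highest wrist force I read was about 25 N.
- **Release:** On the way up the spring kept pushing until the fingertip reached about 64 mm (3.7 N), then the force dropped to zero.
- **Last checks:** In the final scene picture, key2 stands higher and looks like its neighbours. The vial, dish, objective and other bystanders in view look unmoved, and the arm was clear of everything. I did not tap key2 again after release, and no check disagreed.

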